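Open the shielded vial store with its lid lever

TASK

Open the shielded vial store and keep it open for a colleague: push the red lock slide away from under the lever, back as far as it goes, then press the padded long end of the lever down onto its rubber stop so that the heavy lid rises, and finish while still holding the lever down there. Only push and press: leave the lever resting in its saddle, do not touch the lid, and leave the vials and everything else on the bench where they stand.

Things in the scene. Friction and masses are not known exactly. Their poses are not given: they have to be found in the camera images.
- store: the fixed vial store on a grey base plate, 390 mm long. Origin on the bench right under the lever's pivot. Its y axis runs along the lever: white box (110 x 120 mm, centred at x -20, y +122 mm) at +y, long arm towards -y; +x points to the back, away from the robot. Steel saddle cheeks at x +-24 mm, 87 mm high. Rubber stop under the long arm at x 0, y -168 mm, top 37 mm above the bench
- lock_plate (a point): centre of the front face (towards the robot) of the lock slide's red upright thumb plate: 34 mm wide along the store's y, 7 mm thick, edges 46 and 96 mm above the bench; moves along the store's +x. A bar ties it to a red block that stands under the lever's long arm and blocks it. Fully back, this face lies 22 mm in front of the lever's centre plane (the lever is 18 mm wide)
- lock (a joint): travel of the lock slide along the store's +x, m: 0 to 0.005 at the start (block under the lever), 0.038 fully back at its end stop; from 0.026 on the block is clear of the lever. Light friction (about 1.5 N), stays where it is left
- lever_pad (a point): centre of the top of the black ribbed press pad (42 mm across the lever, 52 mm along it) at the lever's long end, 186 mm to the store's -y of the pivot, 130 mm above the bench at rest. It swings about the pivot: 76 mm down (to 54 mm above the bench) when the arm lies on the rubber stop, shifting along the lever by under 8 mm; its slope of 0.2 rad reverses. Pressing takes 3 to 8 N
- lever_pivot (a point): centre of the lever's pivot pin, resting by gravity in the open saddle, 78 mm above the bench; the lever (18 mm wide, 12 mm thick, 0.3 kg) is loose and would lift out. Its short arm (50 mm) ends in a cross bar that lies under the lid's side pin
- lid (a joint): opening angle of the lid, rad: 0 shut, about 0.55 when the lever is on its stop; falls shut by its own weight when the lever is let go
- lid_front (a point): middle of the lid's front top edge. The lid is a heavy grey lead-lined plate (1.4 kg, 104 x 124 x 13 mm, top 86 mm above the bench when shut) hinged along the back of the box; a 10 mm steel pin on its lever side, 35 mm in front of the hinge, lies on the lever's short end
- vial_a: brown glass vial with black cap, 28 mm across, 49 mm high, standing in front of the lever's long arm; origin at the centre of its foot; a bystander
- vial_b: brown glass vial with black cap, 28 mm across, 53 mm high, standing behind the lever's long arm; origin at its foot; a bystander
- vial_c: clear glass vial with white cap, 28 mm across, 46 mm high, standing behind the lever's long arm; origin at its foot; a bystander
- wash_bottle: white wash bottle with red cap and bent spout, 90 x 62 x 188 mm, at the left end of the bench; origin at its foot; a bystander
- beaker: clear beaker, 56 mm across, 68 mm high, at the left end of the bench; origin at its foot; a bystander
- tip_rack: teal box of pipette tips with clear lid, 66 x 118 x 58 mm, at the left end of the bench; origin at its foot; a bystander
- cuvette_case: small white open case with two glass cells in it, 50 x 66 x 26 mm, at the right end of the bench; origin at its foot; a bystander

How it is judged:
On the way, in this order (a step that is already met when the one before it is completed fails the run):
1. the lock slide has been pushed back, the lid still shut (value of joint lock above 0.034 m and value of joint lid below 0.12 rad), for 0.1 s.
2. the lid stands raised by the lever, which the fingers press (value of joint lid above 0.45 rad and contact force between the fingers and lever above 1 N), for 0.2 s.
At the end, for the whole second after the job is handed in: the lock slide is at least 34 mm back (of 38); the lever still rests in its saddle and the fingers press on it (more than 1 N) with its pad less than 64 mm above the bench (54 mm on the stop), and the lid stands open at least 0.45 rad (0.55 with the lever on its stop) (all of step 2 and value of joint lock above 0.034 m and value of joint lid below 0.75 rad and contact force between lever and store above 1 N and distance between lever_pivot and store below 0.083 m and z of lever_pad in the frame of store below 0.064 m); the arm keeps its last pose, push and grip.
It fails at once if the lever is lifted or shoved out of its saddle (z of lever_pivot in the frame of store above 0.084 m or distance between lever_pivot and store above 0.085 m).
It fails at once if the lid is touched by the robot (contact force between any of the fingers, the arm and lid above 0.5 N).
It fails at once if a vial, the wash bottle, beaker, tip box or cuvette case is pushed, lifted or knocked over (distance of any of vial_a, vial_b, vial_c, wash_bottle, beaker, tip_rack, cuvette_case from where it was at the start of the episode above 0.012 m).
It also fails if it takes over 40 s, if anything falls off the work surface, if the arm or the gripper's body presses on something with over 40 N, if the wrist force passes 120 N, or if a joint passes its speed limit or range.

ROBOT

A 6-joint arm with a two-finger parallel gripper is mounted at the origin on a cart in front of the work surface, level with it; the furniture and walls round the work are solid. World frame = base frame: x ahead of the robot, y to its left, z up, the work surface at z = 0. Lengths are in m, angles in rad, forces in N, time in s.
With the tool pointing down it reaches from about 0.35 to 0.725 m from the base axis. Payload 4.3 kg.
Tool frame: the origin (TCP) lies midway between the tips of the shut fingers; the grasp point (between the pads) lies 19 mm behind it; z points along the fingers, y is the line along which they close (so a half turn about z gives the same grasp; the last joint's range is limited). The gripper opens to 85 mm and grips with 20 to 120 N. Pads are 22 mm wide; open, the fingers measure 114 mm over their backs; the gripper's body (76 mm by 85 mm) begins 54 mm behind the grasp point. The pads swing forward as they close: fully open they stand 13 mm farther back than shut.
Start: joints at [-1.444, 0.377, 0.081, 1.274, 0, 1.46], TCP at [0.135, -0.559, 0.231] pointing down, gripper open.
Joint ranges: [-2.72, 2.72], [-0.84, 1.66], [-1.02, 1.22], [-1.77, 2.12], [-1.37, 1.28], [-3.14, 3.14]. Speed limits (rad/s): [2.57, 2.57, 3.14, 3.14, 3.14, 3.14].

INTERFACE

Orientations are given as a unit quaternion [w, x, y, z].
In Python, from cell import status, cams, order gives the robot as it stands.
- The arm moves only by the tool move_arm, never from a script. Its argument "increments" is a list of rows, each an object with "xyz": the shift along the tool's x, y, z in units of 0.15 m (1.0 is 0.15 m), a list of three; "delta_rot": the turn, a rotation vector about the tool's x, y, z in units of pi/2 rad (1.0 is pi/2 rad), a list of three. In form: [{"xyz": [dx, dy, dz], "delta_rot": [ax, ay, az]}, ...]. A call has 1 to 5 rows; each row is the pose to reach, as a shift and turn from the pose commanded when the call began, along the tool's axes at that moment; what a row does not reach only later rows make up. A row lasts 1/10 s, in which the tool goes at most 50 mm and 8.59 degrees, less where a joint would pass 70% of its speed; a pose out of reach is approached as far as the arm can. A call with a number of a shift or a turn outside -1 to 1 is refused whole. A call with a gripper value outside its range is refused whole. "grip" is the closure, from 0 (fully open) to 1 (shut), set as the call begins (left out, the last holds). The fingers move at their own pace and stop on an object; "force" is the grip in N (left out, the last holds). Time passes only in rows, so rows that repeat a pose let the fingers close. It gives the time, the measured TCP pose, the force, the opening and the grip force at its end, in the units of the state.
- status.observe(): the state, without advancing time (a new reading comes with each control period).
- cams.snapshot(name): name is "scene" or "side" or "wrist"; returns a dict with "color" (420x560x3 uint8, red, green, blue), "fovy" (degrees; the focal length in pixels is half the picture's height over the tangent of half this angle, whatever the lens; pixels are square), "cx", "cy" (the principal point, pixels), "k1" (the pictures are not rectified: a ray, as slopes to the right and down, at radius r is drawn at 1 + k1 r^2 times it, then the intrinsics apply), "origin" and "attitude" of the camera in the world. Camera axes: x right, y down, z forward; pixel columns grow to the right and rows downward; lengths in m; the calibration is good to about 2 mm. A picture is of the moment at which its call begins. There is no depth.
- order.finish_job(): hands the job in; it is judged then, once.
The state is a dict: "time": time; "joints": joint angles; "dq": joint speeds; "tau": joint torques, N m; "position": TCP position; "eef_rot": TCP orientation; "contact_force": force on the tool from outside, world axes, zero at the start; "wrist_torque": the same for the moment, N m; "grip_width": finger opening in m; "grasp_force": force on a finger pad.
Only numpy, scipy, OpenCV 4.12 (cv2) and the standard library are available. Lean on these libraries where they do the work, as an engineer would, in place of code of your own. Each camera call takes 0.05 s, during which the arm holds its last target. There are 200 camera calls.

## Working session

There is one attempt and no reset: what is moved stays moved. The work goes in short steps, Python scripts to look and compute and a tool call to move; the robot and the scene stay as the last step left them, time stands still between calls to the robot, and variables do not carry over. Pictures are saved under pics/ and viewed, at most 10 in all, crops included, and the job is handed in when it is done.

Besides the shell and the picture viewer there is one more tool, called after ">>>" as name([rows], argument=value, ...), one row to a line, values as JSON. move_arm: Moves the arm, as the interface text tells. Shifts and turns lie within -1 to 1; 1 stands for 0.15 m of shift or pi/2 rad of turn. Its arguments: {"type":"object","properties":{"increments":{"type":"array","items":{"type":"object","properties":{"xyz":{"type":"array","items":{"type":"number","minimum":-1,"maximum":1}},"delta_rot":{"type":"array","items":{"type":"number","minimum":-1,"maximum":1}}}}},"grip":{"type":"number"},"force":{"type":"number"}},"required":["increments"]}

```bash
mkdir -p pics; cat > h.py <<'E'
import numpy as np, cv2
from scipy.spatial.transform import Rotation as R
def K(s):
    f=s["color"].shape[0]/2/np.tan(np.radians(s["fovy"])/2); return np.array([[f,0,s["cx"]],[0,f,s["cy"]],[0,0,1.]])
def rot(a):
    a=np.array(a,float)
    return R.from_quat(a[[1,2,3,0]]).as_matrix() if a.size==4 else a.reshape(3,3)
def ray(s,u,v):
    p=cv2.undistortPoints(np.array([[[u,v]]],float),K(s),np.array([s["k1"],0,0,0.]))[0,0]
    d=rot(s["attitude"])@np.array([p[0],p[1],1]); return np.array(s["origin"]),d/np.linalg.norm(d)
def plane(s,u,v,z):
    o,d=ray(s,u,v); return o+d*(z-o[2])/d[2]
def tri(rs):
    A=sum(np.eye(3)-np.outer(d,d) for o,d in rs); b=sum((np.eye(3)-np.outer(d,d))@o for o,d in rs); return np.linalg.solve(A,b)
def proj(s,P):
    M=rot(s["attitude"]).T; q=M@(np.array(P)-s["origin"]); r=q[:2]/q[2]; r=r*(1+s["k1"]*(r@r)); k=K(s); return k[0,0]*r+k[:2,2]
E
python3 - <<'E'
from cell import status,cams
import cv2,pickle
print(status.observe())
for n in ("scene","side","wrist"):
    s=cams.snapshot(n); pickle.dump(s,open(f"{n}0.pkl","wb"))
    cv2.imwrite(f"pics/{n}0.png",s["color"][:,:,::-1]); print(n,{k:v for k,v in s.items() if k!="color"})
E
```

```text
{'time': 0.0, 'joints': array([-1.44428356e+00,  3.78060533e-01,  7.96387865e-02,  1.27441896e+00,
        1.25176325e-05,  1.46050599e+00]), 'dq': array([-0.00023465, -0.0006243 ,  0.00028879,  0.00046779, -0.00048759,
        0.00148032]), 'tau': array([-1.44285036e-04, -4.63603806e+01,  2.69877899e+01,  2.09895987e-02,
       -2.78288953e-04, -2.51126373e-06]), 'position': array([ 0.13482432, -0.55829276,  0.23036733]), 'eef_rot': array([-1.02220710e-03,  9.92998203e-01,  1.18125034e-01, -2.03250852e-06]), 'contact_force': array([ 0.25051098, -0.20019659, -0.13527969]), 'wrist_torque': array([0.02543453, 0.03508438, 0.03456168]), 'grasp_force': 0.0, 'grip_width': 0.08492716330527496}
scene {'fovy': 53.336297239738904, 'cx': 281.49331878171245, 'cy': 209.1413977076453, 'k1': 0.028577161846889312, 'origin': array([-0.19298176, -0.52293549,  0.67574045]), 'attitude': array([-0.4229849 ,  0.7793981 , -0.40490499,  0.2228774 ])}
side {'fovy': 47.01765400000975, 'cx': 275.1206939874267, 'cy': 209.77248281739338, 'k1': 0.00028783473860005747, 'origin': array([ 0.27097628, -1.22836121,  0.69781032]), 'attitude': array([-0.52864976,  0.84163065, -0.08950937,  0.06461698])}
wrist {'fovy': 63.29324307483365, 'cx': 279.4276756168078, 'cy': 209.24330830756534, 'k1': -0.018355529716492635, 'origin': array([ 0.19970441, -0.5426614 ,  0.37472358]), 'attitude': array([ 0.10405953,  0.77875629, -0.61304499, -0.08298254])}
```

View pics/scene0.png

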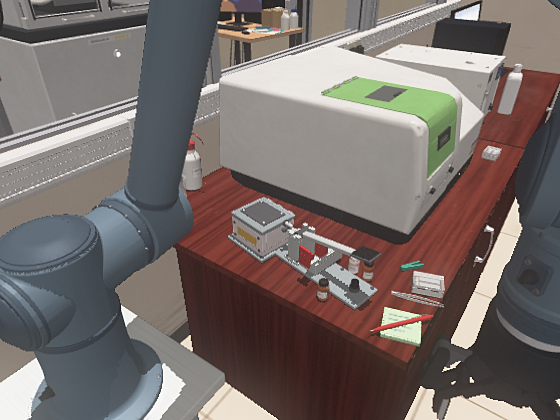

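View pics/side0.png

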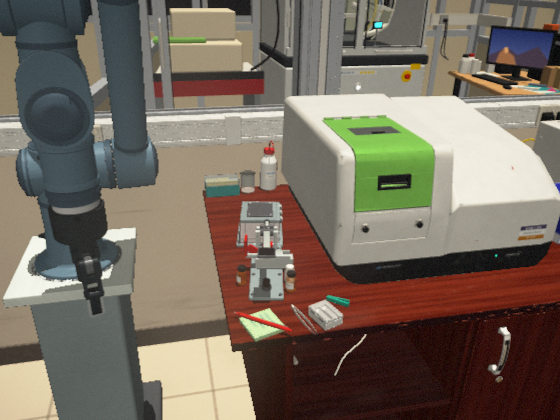

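The scene view shows the store at about (230–380, 200–305), with its pad at (365, 255). In the side view the store is at (235–295, 200–300). I'll enlarge both in one picture.

```bash
python3 - <<'E'
import pickle,cv2,numpy as np
a=pickle.load(open("scene0.pkl","rb"))["color"][190:315,220:390,::-1]
b=pickle.load(open("side0.pkl","rb"))["color"][190:310,225:310,::-1]
A=cv2.resize(a,None,fx=3,fy=3,interpolation=cv2.INTER_CUBIC);B=cv2.resize(b,None,fx=3.4,fy=3.4,interpolation=cv2.INTER_CUBIC)
c=np.zeros((410,800,3),np.uint8);c[:375,:510]=A;c[:408,511:800]=B[:408,:289]
cv2.imwrite("pics/c1.png",c)
E
```

```text
(no output)
```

View pics/c1.png

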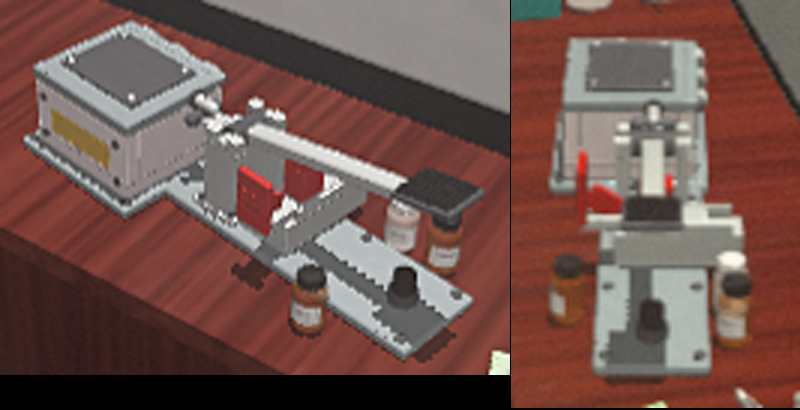

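The crop shows the red thumb plate at scene pixels of about (300–312, 246–264). The pad top is centred near scene (367, 254) and side (267, 251). The near base plate corners are at scene (355, 309) and (377, 288), and side (249, 300) and (284, 300).

```bash
python3 - <<'E'
import pickle
from h import *
a=pickle.load(open("scene0.pkl","rb"));b=pickle.load(open("side0.pkl","rb"))
np.set_printoptions(precision=4,suppress=True)
C=lambda x,y:(220+x/3-.3,190+y/3-.3); S=lambda x,y:(225+(x-511)/3.4-.3,190+y/3.4-.3)
for n,p,q in [("pad",(440,191),(653,210)),("nearL",(405,357),(594,374)),("nearR",(472,295),(711,374)),
  ("stop",(405,270),(653,303)),("capA",(311,272),(567,265)),("lidFR",(126,107),(563,106)),("capB",(446,218),(736,283)),("capC",(402,208),(731,260)),("plate top near",(277,185),(584,153))]:
    ra,rb=ray(a,*C(*p)),ray(b,*S(*q)); t=tri([ra,rb]); print(n,t, proj(a,t)-C(*p))
t=rot(pickle.load(open("wrist0.pkl","rb"))["attitude"]); print(t)
from cell import status
print(rot(status.observe()["eef_rot"]))
E
```

```text
pad [ 0.4719 -0.2782  0.1237] [-0.0006 -0.0278]
nearL [ 0.4292 -0.2861  0.0004] [0.0257 0.6552]
nearR [ 0.5118 -0.3012  0.0019] [0.0854 1.7308]
stop [ 0.4769 -0.2584  0.035 ] [0.0087 0.3031]
capA [ 0.4233 -0.2082  0.0443] [0.0207 1.0563]
lidFR [ 0.4541 -0.0163  0.0857] [0.1099 4.4398]
capB [ 0.537  -0.2621  0.0462] [0.0032 0.1219]
capC [ 0.5422 -0.2229  0.0377] [-0.0151 -1.1178]
plate top near [ 0.4401 -0.1657  0.1053] [ 0.02   -2.7305]
[[ 0.2346 -0.9376 -0.2568]
 [-0.9721 -0.2267 -0.0603]
 [-0.0017  0.2638 -0.9646]]
[[ 0.9721  0.2346 -0.0002]
 [ 0.2346 -0.9721  0.0016]
 [ 0.0002 -0.0016 -1.    ]]
```

>>> move_arm([
  {"xyz":[0.17,-0.12,-0.02]},
  {"xyz":[0.4,-0.28,-0.04]},
  {"xyz":[0.64,-0.44,-0.06]},
  {"xyz":[0.86,-0.59,-0.08]},
  {"xyz":[0.9,-0.62,-0.08]},
], grip=1, force=60)

```text
invalid input at $.increments[0]: expected keys xyz, delta_rot
```

>>> move_arm([
  {"xyz":[0.17,-0.12,-0.02]},
  {"xyz":[0.4,-0.28,-0.04]},
  {"xyz":[0.64,-0.44,-0.06]},
  {"xyz":[0.8,-0.55,-0.06]},
  {"xyz":[0.85,-0.58,-0.06]},
])

```text
invalid input at $.increments[0]: expected keys xyz, delta_rot
```

>>> move_arm([
  {"xyz":[0.15,-0.1,0],"delta_rot":[0,0,0.06]},
  {"xyz":[0.35,-0.23,0],"delta_rot":[0,0,0.13]},
  {"xyz":[0.55,-0.37,0],"delta_rot":[0,0,0.2]},
  {"xyz":[0.72,-0.5,0],"delta_rot":[0,0,0.25]},
  {"xyz":[0.75,-0.52,0],"delta_rot":[0,0,0.267]},
])

```text
time: 0.65
position: [0.2276, -0.4537, 0.2311]
eef_rot: [-0.001, 0.996, -0.09, 0.0]
contact_force: [-0.4, 0.2, 0.1]
grip_width: 0.0855
grasp_force: 0.0
```

```bash
python3 - <<'E'
from cell import status,cams
import cv2,pickle
o=status.observe();print(o["time"],o["position"],o["eef_rot"],o["contact_force"],o["joints"])
s=cams.snapshot("wrist"); pickle.dump(s,open("wrist1.pkl","wb"))
cv2.imwrite("pics/wrist1.png",cv2.resize(s["color"][:,:,::-1],(800,600)));print(s["origin"],s["attitude"])
E
```

```text
0.65 [ 0.22755964 -0.45365802  0.2311247 ] [-1.05935895e-03  9.95897296e-01 -9.04845353e-02  5.61850225e-05] [-0.38659984  0.1891271   0.10766218] [-1.23151576e+00  2.41580216e-01 -1.08403179e-01  1.22269204e+00
  9.85163347e-04  2.09129301e+00]
[ 0.2931318  -0.46570404  0.37537108] [-0.08449691 -0.6346143   0.76125845  0.10300744]
```

View pics/wrist1.png

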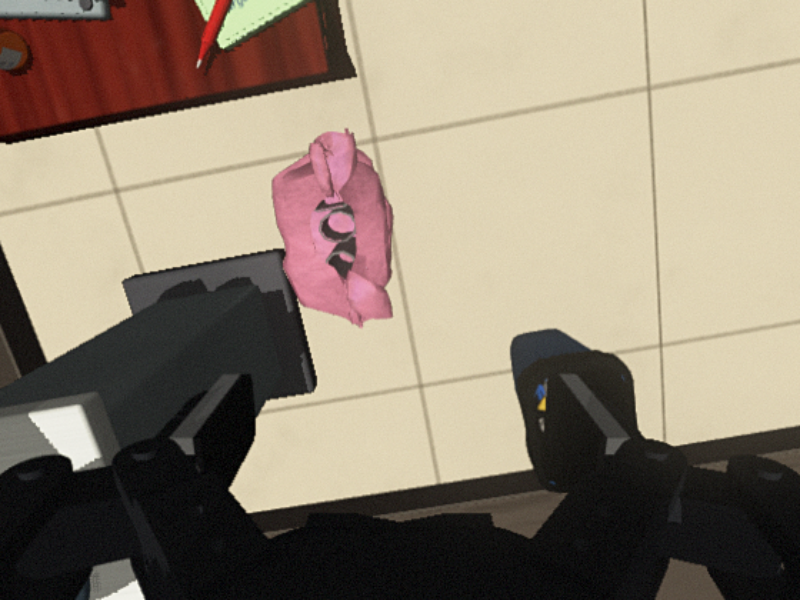

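The wrist picture still shows mostly floor, with only the bench corner at the upper left. Two of the three moves were refused because each row needs `delta_rot`, so I'll send the rest of the approach now.

>>> move_arm([
  {"xyz":[0.1,-0.18,-0.05],"delta_rot":[0,0,0]},
  {"xyz":[0.22,-0.4,-0.1],"delta_rot":[0,0,0]},
  {"xyz":[0.35,-0.63,-0.15],"delta_rot":[0,0,0]},
  {"xyz":[0.47,-0.84,-0.2],"delta_rot":[0,0,0]},
  {"xyz":[0.5,-0.9,-0.2],"delta_rot":[0,0,0]},
], grip=1, force=60)

```text
time: 1.2
position: [0.3258, -0.3361, 0.2622]
eef_rot: [0.0, 0.996, -0.089, 0.001]
contact_force: [0.2, -1.2, -1.2]
grip_width: 0.0121
grasp_force: 0.0
```

>>> move_arm([
  {"xyz":[0.1,-0.18,0],"delta_rot":[0,0,0]},
  {"xyz":[0.22,-0.4,0],"delta_rot":[0,0,0]},
  {"xyz":[0.35,-0.63,0],"delta_rot":[0,0,0]},
  {"xyz":[0.47,-0.84,0],"delta_rot":[0,0,0]},
  {"xyz":[0.48,-0.86,0],"delta_rot":[0,0,0]},
])

```text
time: 1.7
position: [0.4199, -0.2221, 0.2608]
eef_rot: [-0.0, 0.996, -0.089, -0.0]
contact_force: [0.0, -0.4, 0.1]
grip_width: -0.0
grasp_force: 0.0
```

```bash
python3 - <<'E'
from cell import status,cams
import cv2,pickle
o=status.observe();print(o["time"],o["position"],o["eef_rot"],o["contact_force"],o["joints"])
s=cams.snapshot("wrist"); pickle.dump(s,open("wrist1.pkl","wb"))
cv2.imwrite("pics/wrist2.png",cv2.resize(s["color"][:,:,::-1],(800,600)));print(s["origin"],s["attitude"])
E
```

```text
1.7 [ 0.41989912 -0.22213969  0.26081676] [-3.59717278e-04  9.96026027e-01 -8.90619094e-02 -3.20044115e-06] [ 0.03840415 -0.3736331   0.13035414] [-6.20658959e-01  1.66885816e-01 -1.25834824e-01  1.27844582e+00
  6.16950653e-04  2.69929374e+00]
[ 0.48556059 -0.23380967  0.40507689] [-0.08517234 -0.63562884  0.76041828  0.10239962]
```

View pics/wrist2.png

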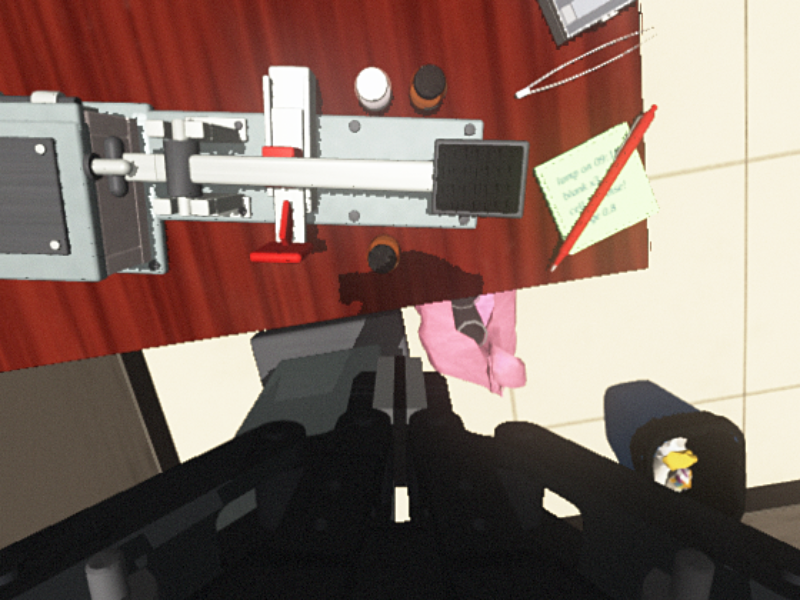

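The wrist view shows the whole store. The pad corners are near (437,138), (528,143), (522,216) and (430,211) in the enlarged picture. The thumb plate's front top edge runs (250,261) to (305,262), vial A's cap is at (383,258), and the lever runs along (205,168) to (430,177).

```bash
python3 - <<'E'
import pickle
from h import *
np.set_printoptions(precision=4,suppress=True)
w=pickle.load(open("wrist1.pkl","rb"));a=pickle.load(open("scene0.pkl","rb"));b=pickle.load(open("side0.pkl","rb"))
f=560/800
P=lambda x,y,z:plane(w,x*f-.15,y*f-.15,z)
c=[P(437,138,.13),P(528,143,.13),P(522,216,.13),P(430,211,.13)]
for q in c: print(q)
m=np.mean(c,0); print("padcentre plane",m)
pc=np.array([[437,138],[528,143],[522,216],[430,211]]).mean(0)*f
C=lambda x,y:(220+x/3-.3,190+y/3-.3); S=lambda x,y:(225+(x-511)/3.4-.3,190+y/3.4-.3)
print("pad tri",tri([ray(w,*pc),ray(a,*C(440,191))]),tri([ray(w,*pc),ray(b,*S(653,210))]))
# red plate mask in wrist
hsv=cv2.cvtColor(w["color"],cv2.COLOR_RGB2HSV); M=((hsv[...,0]<6)|(hsv[...,0]>174))&(hsv[...,1]>200)&(hsv[...,2]>130)
n,l,st,ce=cv2.connectedComponentsWithStats(M.astype(np.uint8))
for i in range(1,n):
    if st[i,4]>25: print(st[i],ce[i])
roi=M[160:190,165:225]; ys,xs=np.nonzero(roi); ys+=160;xs+=165
for r in range(ys.min(),ys.max()+1): x=xs[ys==r]; print(r,x.min() if len(x) else None,x.max() if len(x) else None)
hs=cv2.cvtColor(a["color"],cv2.COLOR_RGB2HSV); M=((hs[...,0]<6)|(hs[...,0]>174))&(hs[...,1]>190)&(hs[...,2]>110)
n,l,st,ce=cv2.connectedComponentsWithStats(M[230:280,285:340].astype(np.uint8))
for i in range(1,n):
    if st[i,4]>20:
        print("scene",st[i],ce[i]); ys,xs=np.nonzero(l==i); bx=cv2.boxPoints(cv2.minAreaRect(np.c_[xs,ys].astype(np.float32)))+[285,230]; print(bx)
for n,p,z in [("edgeB",(483,120),.008),("edgeF",(476,228),.008),("leverA",(205,168),.093),("leverB",(430,177),.13),("vialA",(383,258),.049),("vialB",(428,80),.053),("vialC",(373,82),.046)]: print(n,P(*p,z))
E
```

```text
[ 0.4964 -0.2562  0.13  ]
[ 0.4852 -0.3042  0.13  ]
[ 0.4469 -0.2965  0.13  ]
[ 0.4587 -0.2462  0.13  ]
padcentre plane [ 0.4718 -0.2757  0.13  ]
pad tri [ 0.4719 -0.2775  0.1233] [ 0.4719 -0.277   0.1231]
[29  4 10 15 49] [34.0612 10.2245]
[ 0 51  6 15 33] [ 2.1515 59.4545]
[196 145   5  26  59] [198.     158.2203]
[175 176  36   8 213] [190.939 179.77 ]
[ 70 192  15   8  36] [ 77.8333 195.3889]
[ 11 197  30  17 174] [ 26.7759 203.7931]
[ 47 198  12   5  28] [ 51.9286 199.2857]
[ 72 198  28  47 223] [ 84.9596 220.3543]
[ 49 205  14   9  35] [ 54.2    208.9143]
[ 28 213  15   7  29] [ 35.2414 215.8621]
[ 53 212  11  10  30] [ 57.7667 216.2333]
[ 23 216   8  15  33] [ 26.7576 222.7273]
[ 38 222  11  12  29] [ 43.3103 227.8966]
[ 56 226  12  16  45] [ 61.1778 232.5778]
[ 26 228  28  27 150] [ 36.5    242.8533]
[ 34 231  15   9  27] [ 41.2222 234.7778]
160 197 199
161 197 199
162 197 199
163 196 198
164 165 198
165 196 199
166 197 198
167 197 199
168 198 198
169 198 200
170 198 198
171 168 168
172 None None
173 None None
174 None None
175 166 166
176 177 187
177 175 207
178 166 209
179 165 210
180 169 210
181 165 210
182 166 209
183 165 208
184 167 169
185 170 170
186 168 170
187 171 171
188 165 165
189 172 173
edgeB [ 0.508  -0.3031  0.008 ]
edgeF [ 0.4267 -0.2863  0.008 ]
leverA [ 0.5061 -0.1145  0.093 ]
leverB [ 0.4769 -0.2491  0.13  ]
vialA [ 0.423  -0.2099  0.049 ]
vialB [ 0.5371 -0.2624  0.053 ]
vialC [ 0.5436 -0.2257  0.046 ]
```

```bash
python3 - <<'E'
import pickle
from h import *
np.set_printoptions(precision=4,suppress=True)
w=pickle.load(open("wrist1.pkl","rb"))
y=np.array([.213,.977,0]);x=np.array([.977,-.213,0]);piv=np.array([.472,-.276,0])+.186*y
print(piv)
for u,v in [(175,184),(192,183.8),(210.5,183)]:
    p=plane(w,u,v,.096); print(p,(p-piv)@x,(p-piv)@y)
for n,p in dict(A=(.423,-.2099,0),B=(.537,-.2624,0),C=(.5436,-.2257,0)).items(): print(n,(np.array(p)-piv)@x,(np.array(p)-piv)@y)
E
```

```text
[ 0.5116 -0.0943  0.    ]
[ 0.4432 -0.128   0.096 ] -0.05964410928772456 -0.04748203214959524
[ 0.4406 -0.1435  0.096 ] -0.05889559875500663 -0.06322241885772213
[ 0.4383 -0.1605  0.096 ] -0.05753375480127216 -0.08032911388400434
A -0.061952300000000037 -0.13183832799999998
B 0.060608200000000015 -0.158848828
C 0.05923929999999995 -0.12158712799999999
```

>>> move_arm([
  {"xyz":[-0.05,-0.15,0.1],"delta_rot":[0,0,0.01]},
  {"xyz":[-0.1,-0.34,0.3],"delta_rot":[0,0,0.022]},
  {"xyz":[-0.165,-0.5,0.45],"delta_rot":[0,0,0.022]},
  {"xyz":[-0.165,-0.542,0.5],"delta_rot":[0,0,0.022]},
  {"xyz":[-0.165,-0.542,0.5],"delta_rot":[0,0,0.022]},
])

```text
time: 2.25
position: [0.4078, -0.1397, 0.1853]
eef_rot: [0.0, 0.994, -0.108, -0.001]
contact_force: [0.6, -0.3, 0.1]
grip_width: 0.0002
grasp_force: 0.0
```

>>> move_arm([
  {"xyz":[0,0,0.15],"delta_rot":[0,0,0]},
  {"xyz":[0,0,0.4],"delta_rot":[0,0,0]},
  {"xyz":[0,0,0.6],"delta_rot":[0,0,0]},
  {"xyz":[0,0,0.75],"delta_rot":[0,0,0]},
  {"xyz":[0,0,0.77],"delta_rot":[0,0,0]},
])

```text
time: 2.75
position: [0.4082, -0.1408, 0.0695]
eef_rot: [0.0, 0.994, -0.109, -0.001]
contact_force: [-0.5, -0.0, 0.3]
grip_width: -0.0001
grasp_force: 0.0
```

```bash
python3 - <<'E'
from cell import status,cams
import cv2,pickle,numpy as np
o=status.observe();print(o["time"],o["position"],o["eef_rot"],o["contact_force"],o["joints"])
s=cams.snapshot("wrist"); pickle.dump(s,open("wrist2.pkl","wb"))
b=cams.snapshot("side"); pickle.dump(b,open("side2.pkl","wb"))
c=np.vstack([s["color"][60:300],]);d=cv2.resize(b["color"][180:310,200:330],(240,240),interpolation=cv2.INTER_CUBIC)
cv2.imwrite("pics/w3.png",np.hstack([c,d])[:,:,::-1])
E
```

```text
2.75 [ 0.40821999 -0.14080916  0.06953072] [ 2.43655066e-05  9.93999180e-01 -1.09381260e-01 -1.16998079e-03] [-0.53324317 -0.03010953  0.31151994] [-4.78626164e-01  2.23391815e-01 -5.83995384e-01  7.65573985e-01
 -8.89489828e-04  2.88216871e+00]
```

View pics/w3.png

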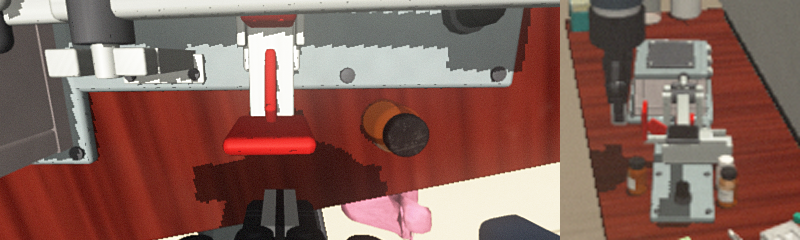

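The tool sits in front of the red plate: plate centre about (270,145), fingertips about (280,190), vial A clear at (395,130). I'll push slowly.

>>> move_arm([
  {"xyz":[0.06,-0.02,0],"delta_rot":[0,0,0]},
  {"xyz":[0.12,-0.02,0],"delta_rot":[0,0,0]},
  {"xyz":[0.18,-0.02,0],"delta_rot":[0,0,0]},
  {"xyz":[0.24,-0.02,0],"delta_rot":[0,0,0]},
  {"xyz":[0.3,-0.02,0],"delta_rot":[0,0,0]},
])

```text
time: 3.35
position: [0.4544, -0.1464, 0.071]
eef_rot: [0.0, 0.994, -0.108, 0.0]
contact_force: [-2.0, -0.4, 0.9]
grip_width: 0.0002
grasp_force: 0.8
```

>>> move_arm([
  {"xyz":[0.02,0,0],"delta_rot":[0,0,0]},
  {"xyz":[0.04,0,0],"delta_rot":[0,0,0]},
  {"xyz":[0.055,0,0],"delta_rot":[0,0,0]},
  {"xyz":[0.07,0,0],"delta_rot":[0,0,0]},
  {"xyz":[0.07,0,0],"delta_rot":[0,0,0]},
])

```text
time: 3.85
position: [0.4639, -0.1484, 0.0707]
eef_rot: [-0.0, 0.994, -0.108, 0.0]
contact_force: [-0.5, 0.2, -0.1]
grip_width: -0.0002
grasp_force: 0.3
```

>>> move_arm([
  {"xyz":[0.01,0,0],"delta_rot":[0,0,0]},
  {"xyz":[0.02,0,0],"delta_rot":[0,0,0]},
  {"xyz":[0.02,0,0],"delta_rot":[0,0,0]},
])

```text
time: 4.15
position: [0.4645, -0.1485, 0.0705]
eef_rot: [-0.0, 0.994, -0.108, -0.002]
contact_force: [-6.1, 1.5, 3.8]
grip_width: -0.0001
grasp_force: 3.1
```

>>> move_arm([
  {"xyz":[0.015,0,0],"delta_rot":[0,0,0]},
  {"xyz":[0.025,0,0],"delta_rot":[0,0,0]},
  {"xyz":[0.025,0,0],"delta_rot":[0,0,0]},
])

```text
time: 4.45
position: [0.4647, -0.1484, 0.0699]
eef_rot: [-0.0, 0.994, -0.109, -0.005]
contact_force: [-13.3, 3.3, 9.8]
grip_width: -0.0001
grasp_force: 7.0
```

```bash
python3 - <<'E'
from cell import status,cams
import cv2,pickle,numpy as np
o=status.observe();print(o["time"],o["position"],o["contact_force"])
s=cams.snapshot("wrist"); a=cams.snapshot("scene")
d=cv2.resize(a["color"][195:315,250:390],(490,420),interpolation=cv2.INTER_CUBIC)
e=cv2.resize(s["color"],(310,232))
c=np.zeros((420,800,3),np.uint8);c[:,:490]=d;c[:232,490:]=e
cv2.imwrite("pics/w4.png",c[:,:,::-1])
E
```

```text
4.45 [ 0.46465805 -0.14836104  0.06987074] [-13.34374011   3.31908972   9.80686798]
```

View pics/w4.png

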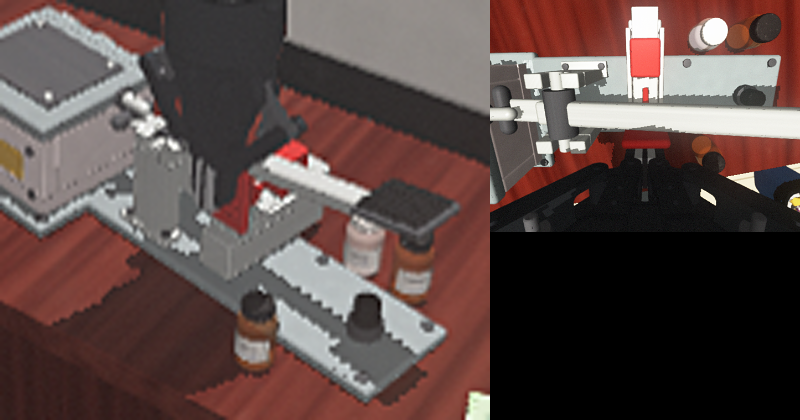

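The lock is at its hard stop: 13 N, no further motion, and in the wrist view the red block at (645,58) is clear of the lever. Now I'll back off, rise and go over the pad.

>>> move_arm([
  {"xyz":[-0.1,0,0],"delta_rot":[0,0,0]},
  {"xyz":[-0.27,0,0],"delta_rot":[0,0,0]},
  {"xyz":[-0.28,0,-0.2],"delta_rot":[0,0,0]},
  {"xyz":[-0.28,0,-0.5],"delta_rot":[0,0,0]},
  {"xyz":[-0.28,0,-0.7],"delta_rot":[0,0,0]},
])

```text
time: 5.05
position: [0.43, -0.1413, 0.1783]
eef_rot: [0.001, 0.994, -0.109, 0.001]
contact_force: [1.4, -0.4, 0.5]
grip_width: 0.0002
grasp_force: 0.0
```

>>> move_arm([
  {"xyz":[0,0.15,0],"delta_rot":[0,0,0]},
  {"xyz":[0.05,0.4,0],"delta_rot":[0,0,0]},
  {"xyz":[0.2,0.6,0],"delta_rot":[0,0,0]},
  {"xyz":[0.4,0.78,0],"delta_rot":[0,0,0]},
  {"xyz":[0.45,0.8,0],"delta_rot":[0,0,0]},
])

```text
time: 5.55
position: [0.4719, -0.2768, 0.176]
eef_rot: [0.001, 0.994, -0.11, 0.002]
contact_force: [-0.4, 1.1, 0.0]
grip_width: -0.0001
grasp_force: 0.0
```

```bash
python3 - <<'E'
from cell import status,cams
import cv2,pickle
from h import *
o=status.observe();print(o["time"],o["position"],o["contact_force"],o["joints"])
y=np.array([.213,.977,0]);x=np.array([.977,-.213,0]);piv=np.array([.472,-.276,0])+.186*y
p=o["position"]-piv;print(p@x,p@y)
s=cams.snapshot("wrist");pickle.dump(s,open("wrist5.pkl","wb")); b=cams.snapshot("side"); a=cams.snapshot("scene")
cv2.imwrite("pics/w5.png",np.hstack([cv2.resize(s["color"][:300],(420,225)),cv2.resize(a["color"][195:315,250:390],(262,225)),cv2.resize(b["color"][180:310,230:295],(112,225))])[:,:,::-1])
E
```

```text
5.55 [ 0.47186311 -0.27684146  0.17604095] [-0.44244206  1.05666668  0.00603633] [-6.46203548e-01  3.38125619e-01 -1.20373123e-01  1.10762940e+00
 -6.00232504e-04  2.71556822e+00]
4.5489488771826856e-05 -0.1868322886970397
```

View pics/w5.png

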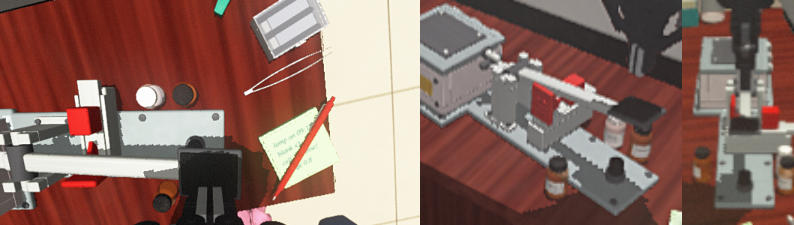

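The tool is centred over the pad, which shows at (180–242, 148–200) with the fingers at x≈210. The lock stays back and the vials stand. Pressing down now.

>>> move_arm([
  {"xyz":[0,0.01,0.1],"delta_rot":[0,0,0]},
  {"xyz":[0,0.01,0.2],"delta_rot":[0,0,0]},
  {"xyz":[0,0.015,0.28],"delta_rot":[0,0,0]},
  {"xyz":[0,0.02,0.34],"delta_rot":[0,0,0]},
  {"xyz":[0,0.025,0.4],"delta_rot":[0,0,0]},
])

```text
time: 6.2
position: [0.4684, -0.2767, 0.1162]
eef_rot: [0.001, 0.994, -0.108, 0.0]
contact_force: [-2.0, -2.5, 4.8]
grip_width: -0.0001
grasp_force: 2.5
```

>>> move_arm([
  {"xyz":[0,0.005,0.06],"delta_rot":[0,0,0]},
  {"xyz":[0,0.01,0.12],"delta_rot":[0,0,0]},
  {"xyz":[0,0.015,0.18],"delta_rot":[0,0,0]},
  {"xyz":[0,0.015,0.24],"delta_rot":[0,0,0]},
  {"xyz":[0,0.015,0.3],"delta_rot":[0,0,0]},
])

```text
time: 6.7
position: [0.4687, -0.2808, 0.072]
eef_rot: [0.003, 0.994, -0.109, 0.001]
contact_force: [-3.4, -4.3, 5.8]
grip_width: 0.0003
grasp_force: 3.4
```

>>> move_arm([
  {"xyz":[0,0,0.04],"delta_rot":[0,0,0]},
  {"xyz":[0,0,0.08],"delta_rot":[0,0,0]},
  {"xyz":[0,0,0.1],"delta_rot":[0,0,0]},
  {"xyz":[0,0,0.12],"delta_rot":[0,0,0]},
  {"xyz":[0,0,0.12],"delta_rot":[0,0,0]},
])

```text
time: 7.2
position: [0.4687, -0.2801, 0.0553]
eef_rot: [0.002, 0.994, -0.109, 0.001]
contact_force: [-4.4, -0.1, 15.4]
grip_width: 0.0002
grasp_force: 7.6
```

>>> move_arm([
  {"xyz":[0,0,0.01],"delta_rot":[0,0,0]},
  {"xyz":[0,0,0.01],"delta_rot":[0,0,0]},
  {"xyz":[0,0,0.01],"delta_rot":[0,0,0]},
  {"xyz":[0,0,0.01],"delta_rot":[0,0,0]},
  {"xyz":[0,0,0.01],"delta_rot":[0,0,0]},
])

```text
time: 7.7
position: [0.4688, -0.2801, 0.055]
eef_rot: [0.002, 0.994, -0.108, 0.001]
contact_force: [-7.6, 1.6, 23.4]
grip_width: -0.0002
grasp_force: 11.6
```

```bash
python3 - <<'E'
from cell import status,cams
import cv2,numpy as np
o=status.observe();print(o["time"],o["position"],o["contact_force"])
s=cams.snapshot("wrist"); b=cams.snapshot("side"); a=cams.snapshot("scene")
cv2.imwrite("pics/w6.png",np.hstack([cv2.resize(s["color"][:300],(420,225)),cv2.resize(a["color"][195:315,220:390],(262,225)),cv2.resize(b["color"][180:310,230:295],(112,225))])[:,:,::-1])
E
```

```text
7.7 [ 0.46877252 -0.28014298  0.0550216 ] [-7.57469674  1.5831097  23.44440702]
```

View pics/w6.png

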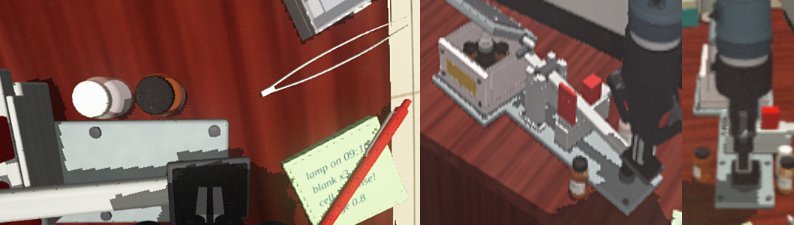

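The scene view shows the lid standing open with the vials visible inside, and the lever lying on its stop under the fingers. The red slide is back and the vials are upright. Handing in.

```bash
python3 -c "
from cell import order,status
print(order.finish_job()); o=status.observe(); print(o['time'],o['position'],o['contact_force'])"
```

```text
the job is handed in; nothing more can be done
None
the job is handed in; nothing more can be done
```

I pushed the lock slide back to its end stop and pressed the lever onto its rubber stop with about 23 N. The lid stood open and the vials were upright in the last view, and I handed the job in still holding it at about 8 s; the hand-in gave no verdict.

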